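# Hold the square in the corner of the cutting board

## Robot

A 7-joint arm with a two-finger parallel gripper is mounted at the origin on the work surface. World frame = base frame: x ahead of the robot, y to its left, z up, the work surface at z = 0. Lengths are in mm, angles in rad, forces in N, time in s.
With the tool pointing down it reaches from about 400 to 875 mm from the base axis. Payload 4.4 kg.
Tool frame: the origin (TCP) lies midway between the tips of the shut fingers; the grasp point (between the pads) lies 19 mm behind it; z points along the fingers, y is the direction in which the jaws open and shut (so a half turn about z gives the same grasp; the last joint's range is limited). The gripper opens to 85 mm and grips with 20 to 120 N. Pads are 22 mm wide; open, the fingers measure 114 mm over their backs; the gripper's body (76 mm by 85 mm) begins 54 mm behind the grasp point. The pads swing forward as they close: fully open they stand 13 mm farther back than shut.
Start: joints at [-1.354, 0.628, 0.038, 1.517, -0.027, 0.996, -0.02], TCP at [181.355, 624.202, 231.313] pointing down, gripper open.
Joint ranges: [-3.06, 3.06], [-0.37, 2.12], [-1.25, 1.32], [0.18, 2.47], [-1.1, 4.24], [0.23, 1.98], [-2.94, 2.94]. Speed limits (rad/s): [2.57, 2.57, 3.14, 3.14, 3.14, 3.14, 3.14].

## Interface

Orientations are given as [roll, pitch, yaw] about the fixed x, y, z axes, in that order (R = Rz(yaw) Ry(pitch) Rx(roll)).
In Python, from cell import * gives the robot as it stands. The module is installed in compiled form; this text tells all that it offers.
- The arm moves only by the tool move_arm, never from a script. Its argument "series" is a list of rows, each a list of 2 entries, a list of its own where there are three numbers: the shift along the tool's x, y, z in m, then the turn about the tool's z in rad. In form: [[[x, y, z], yaw], ...]. A call has 1 to 5 rows; each row is the pose to reach, as a shift and turn from the pose measured when the call began, along the tool's axes at that moment; what a row does not reach only later rows make up. A row lasts 1/8 s, in which the tool goes at most 62.5 mm and 10.7 degrees, less where a joint would pass 70% of its speed; a pose out of reach is approached as far as the arm can. A call with a gripper value outside its range is refused whole. "claw" is the opening, from 0 (shut) to 1 (fully open), set as the call begins (left out, the last holds). The fingers move at their own pace and stop on an object; the grip force is fixed at half the most. Time passes only in rows, so rows that repeat a pose let the fingers close. It gives the time, the measured TCP pose, the force and the opening at its end, in the units of the state.
- read_state(): the state, without advancing time (a new reading comes with each control period).
- get_image(name): name is "scene" or "side" or "wrist"; returns the picture (480x640x3 uint8, blue, green, red); there is no depth.
- camera_model(name): a dict with "fov_y" (degrees; the focal length in pixels is half the picture's height over the tangent of half this angle, whatever the lens; pixels are square), "cx", "cy" (the principal point, pixels), "pose" (4x4, takes a point from camera to world coordinates); the wrist camera has in their place "tool_from_camera" (4x4, takes a point from camera to tool coordinates, whose origin is the TCP and whose axes are the flange's). Camera axes: x right, y down, z forward; pixel columns grow to the right and rows downward; lengths in mm; the calibration is good to about 2 mm. A picture is of the moment at which its call begins: read the wrist's pose just before it. camera_model takes no time and is no camera call.
- finish_job(): hands the job in, once; it reports no verdict.
The state is a dict: "clock": time; "qpos": joint angles; "qd": joint speeds; "tau": joint torques, N m; "eef_pos": TCP position; "tool_rot": TCP orientation; "force": force on the tool from outside, world axes, zero at the start; "torque": the same for the moment, N m; "width": finger opening in mm.
Only numpy, scipy, OpenCV 4.12 (cv2) and the standard library are available. Lean on these libraries where they do the work, as an engineer would, in place of code of your own. Each camera call takes 0.05 s, during which the arm holds its last target. There are 200 camera calls.

## Task

First clear the glue jar out of the corner of the cutting board: stand it upright, well on the round cork coaster, and let go of it. Then take the aluminium square by its wooden grip, lay it flat on the board, and press it into the corner formed by the two wooden fences until both its outer edges sit flush against them, so that I can cut along it. Finish while still gripping it and pressing it firmly against both fences (the job ends holding; do not let go), and leave the hammer and the tin where they are.

Things in the scene. Friction and masses are not known exactly. Their poses are not given: they have to be found in the camera images.
- board: fixed smooth black hard-plastic cutting board lying on the bench, 260 x 260 mm, top face 12 mm above the bench. Origin: centre of its underside; z up. Its far_fence runs along its +x edge and its side_fence along its +y edge, meeting in a right-angled corner.
- board_corner (a point): the inner corner of the two fences at the board's top face, at (+110, +110, +12) mm in the board's frame; axes as the board's. The square's outer corner belongs here, with the square's x and y axes parallel to the board's.
- far_fence: fixed light waxed wooden bar on the board, 20 mm thick, 260 mm long, its top 13 mm above the board's top (25 mm above the bench). Origin: centre of its underside at (+120, 0, 0) mm in the board's frame; its inner face, towards -x of the board, is the plane x = +110 mm of the board. Rigid.
- side_fence: fixed light wooden bar like the other, 240 mm long, 20 mm thick, same height, origin at (-10, +120, 0) mm in the board's frame; its inner face, towards -y of the board, is the plane y = +110 mm of the board. Rigid. Friction on the board and along one fence (about 0.25) takes a little off a push towards the other.
- square: loose flat L-shaped aluminium square, 8 mm thick, arms 130 x 28 mm, about 0.3 kg, lying flat on the bench at first. Origin: underside, below the middle of the grip; z up. Outer edges: planes x = +45 and y = +45 mm of its frame; arms reach back to -85 mm. A web fills the inner angle to -33 mm. Wooden grip block: 64 mm along x, 22 mm along y, 8 to 56 mm above the underside.
- square_corner (a point): outer corner of the square on its underside, at (+45, +45, 0) mm in the square's frame; axes as the square's.
- square_grip (a point): a point in the wooden grip block, on its axis, 42 mm above the square's underside; close the fingers along the square's y axis (22 mm wide).
- jar: closed amber glass jar with a steel cap, 54 mm diameter, 90 mm tall, about 0.25 kg, standing on the board inside the fence corner. Origin: centre of its underside; z up.
- coaster: fixed round cork coaster on the bench, 100 mm diameter, 6 mm thick. Origin: centre of its underside; its top is 6 mm above the bench.
- hammer: bystander: loose hammer lying about 270 mm long, on the bench to the right of the board, at its far side. Origin near the middle of its length.
- tin: bystander: loose closed round steel tin, 72 mm diameter, 32 mm tall, on the bench to the left of the board, at its far side. Origin: centre of its underside.

How it is judged:
By the outcome, as a careful person would: the job done as asked, in the order asked, and still so for the second after the job is handed in, while the arm keeps its last pose, push and grip.
It also fails if it takes over 72 s, if anything falls off the work surface, if the arm or the gripper's body presses on something with over 40 N, if the wrist force passes 120 N, or if a joint passes its speed limit or range.

## Working session

There is one attempt and no reset: what is moved stays moved. The work goes in short steps, Python scripts to look and compute and a tool call to move; the robot and the scene stay as the last step left them, time stands still between calls to the robot, and variables do not carry over. Pictures are saved under pics/ and viewed, about 8 in all and at most 12, crops included, and the job is handed in when it is done.

Besides the shell and the picture viewer there is one more tool, called after "Request:" by a JSON object that holds its "op" and its "data". move_arm: Moves the arm, as the interface text tells. Its arguments: {"type":"object","properties":{"series":{"type":"array"},"claw":{"type":"number"}},"required":["series"]}

```bash
mkdir -p pics; python3 - <<'E'
from cell import *
import cv2,numpy as np
print(read_state())
for n in("scene","side","wrist"):
    m=camera_model(n);print(n,m);cv2.imwrite(f"pics/{n}0.png",get_image(n))
E
```

```text
{'clock': 0.0, 'qpos': array([-1.35380357,  0.62933999,  0.03842477,  1.51837227, -0.02699937,
        0.99632013, -0.01999453]), 'qd': array([ 0.0009898 , -0.00036977,  0.00130077, -0.00156582,  0.00078767,
       -0.00069236, -0.00089661]), 'tau': array([-9.35445387e-04, -5.63395107e+01,  1.22586206e+00, -1.93443847e+01,
        1.09527333e-02,  1.04088211e-02,  2.05970980e-05]), 'eef_pos': array([181.16083381, 623.58295783, 230.39140261]), 'tool_rot': array([-3.13967043e+00,  1.57595827e-05,  2.85881953e+00]), 'force': array([-0.03520877,  0.47071377,  0.00276258]), 'torque': array([ 0.03752178, -0.02884839, -0.02679585]), 'width': 85.78860560044325}
scene {'fov_y': 53.47771174110395, 'cx': 321.4481565082479, 'cy': 245.24463608186701, 'pose': array([[-2.31044050e-01,  6.74263267e-01, -7.01418344e-01,
         1.26915272e+03],
       [ 9.72751266e-01,  1.45762661e-01, -1.80300365e-01,
         1.85507542e+02],
       [-1.93293089e-02, -7.23962908e-01, -6.89568042e-01,
         7.37865694e+02],
       [ 0.00000000e+00,  0.00000000e+00,  0.00000000e+00,
         1.00000000e+00]])}
si
[... 180 characters left out ...]
   [-7.27459669e-01, -5.22705673e-01,  4.44501079e-01,
        -5.76682235e+02],
       [-1.19379448e-02, -6.38078856e-01, -7.69878470e-01,
         1.09127757e+03],
       [ 0.00000000e+00,  0.00000000e+00,  0.00000000e+00,
         1.00000000e+00]])}
wrist {'fov_y': 70.89781762204002, 'cx': 318.7757283050099, 'cy': 239.52748294730432, 'tool_from_camera': array([[-9.20125451e-05, -9.45463981e-01, -3.25726653e-01,
         8.30366892e+01],
       [ 9.99999351e-01, -4.56967119e-04,  1.04392276e-03,
        -1.00736966e+00],
       [-1.13583774e-03, -3.25726346e-01,  9.45463409e-01,
        -1.43159271e+02],
       [ 0.00000000e+00,  0.00000000e+00,  0.00000000e+00,
         1.00000000e+00]])}
```

View pics/scene0.png

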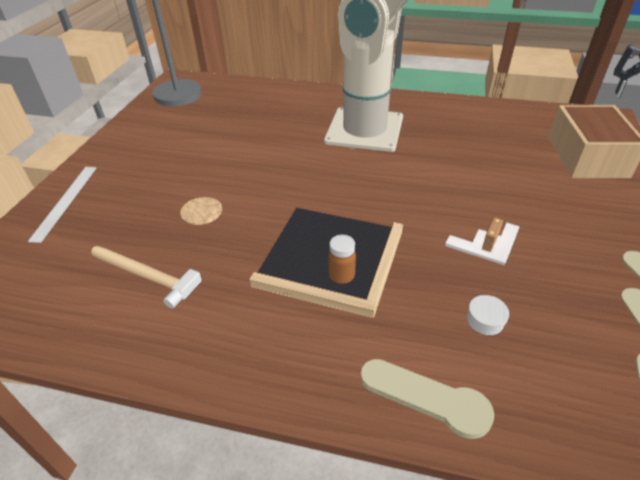

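View pics/side0.png

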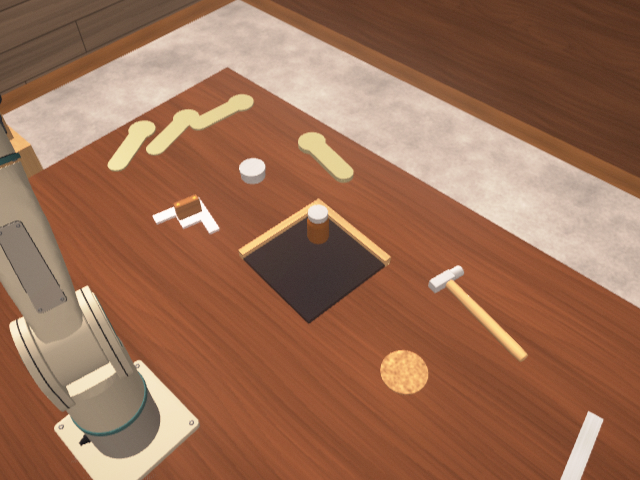

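The scene view shows the coaster at about (202,210), the jar at (342,258), the square at (490,240) with its grip at (495,230), the tin at (488,315) and the hammer at (150,275). The side view shows the board quad at about (310,255), the jar cap at (317,213), the coaster at (404,371) and the square at (190,213).

```bash
cat > h.py <<'E'
from cell import *
import cv2,numpy as np
from scipy.spatial.transform import Rotation as Rn
def K(m):
    f=240/np.tan(np.radians(m["fov_y"]/2)); return f
def pose(n,st=None):
    m=camera_model(n)
    if n!="wrist": return m,m["pose"]
    T=np.eye(4);T[:3,:3]=Rn.from_euler("xyz",st["tool_rot"]).as_matrix();T[:3,3]=st["eef_pos"]
    return m,T@m["tool_from_camera"]
def cast(n,px,z,st=None):
    m,P=pose(n,st);px=np.asarray(px,float).reshape(-1,2)
    d=np.c_[(px-[m["cx"],m["cy"]])/K(m),np.ones(len(px))]@P[:3,:3].T
    return (P[:3,3]+d*((z-P[2,3])/d[:,2])[:,None])[:,:2]
def tool(st,xy):  # world xy offset -> tool axes (mm)
    R=Rn.from_euler("xyz",st["tool_rot"]).as_matrix()
    return R.T@np.array([xy[0]-st["eef_pos"][0],xy[1]-st["eef_pos"][1],0])
def big(mask,roi,k=1):
    x0,y0,x1,y1=roi;M=np.zeros_like(mask);M[y0:y1,x0:x1]=mask[y0:y1,x0:x1]
    cs,_=cv2.findContours(M,cv2.RETR_EXTERNAL,cv2.CHAIN_APPROX_NONE)
    return sorted(cs,key=cv2.contourArea)[-k:][::-1]
E
python3 - <<'E'
from h import *
for n,rb,rc,rs,rj in(("side",(235,190,395,330),(370,340,440,400),(145,190,225,240),(300,200,335,225)),("scene",(250,200,410,310),(170,190,235,230),(440,215,525,265),(325,233,360,258))):
    im=cv2.imread(f"pics/{n}0.png");hsv=cv2.cvtColor(im,cv2.COLOR_BGR2HSV)
    H,S,V=cv2.split(hsv)
    blk=((V<75)&(S<110)).astype(np.uint8)*255
    c=big(blk,rb)[0];w=cast(n,c,12).astype(np.float32)
    q=cv2.approxPolyDP(c,6,True)
    print(n,"board area",cv2.contourArea(c),q.reshape(-1,2).tolist(),cast(n,q,12).round(1).tolist());print(cv2.minAreaRect(w))
    cork=((H>8)&(H<22)&(V>165)).astype(np.uint8)*255
    c=big(cork,rc)[0];w=cast(n,c,6).astype(np.float32);print("coaster",cv2.minEnclosingCircle(w),cv2.fitEllipse(w))
    wh=((S<50)&(V>165)).astype(np.uint8)*255
    for c in big(wh,rs,2):
        if cv2.contourArea(c)>20:
            q=cv2.approxPolyDP(c,2,True);print("sq",q.reshape(-1,2).tolist(),cast(n,q,8).round(1).tolist())
    og=((H>5)&(H<22)&(S>110)&(V>110)&(((H>9)|(V>150)))).astype(np.uint8)*255
    c=big(og,rs)[0];print("grip",cv2.boundingRect(c),cv2.minAreaRect(c))
    c=big(wh,rj)[0];print("cap",cv2.boundingRect(c),cv2.fitEllipse(c),cast(n,[cv2.fitEllipse(c)[0]],90+12).round(1))
a=cv2.resize(cv2.imread("pics/side0.png")[175:255,140:340],None,fx=4,fy=4)
b=cv2.resize(cv2.imread("pics/scene0.png")[205:275,430:530],None,fx=4,fy=4)
o=np.zeros((600,800,3),np.uint8);o[:320,:800]=a;o[320:600,:400]=b;cv2.imwrite("pics/c1.png",o)
E
```

```text
side board area 7078.0 [[332, 222], [321, 245], [307, 239], [302, 221], [244, 259], [308, 322], [383, 266]] [[669.4, 61.9], [594.9, 30.9], [585.5, 69.5], [620.1, 120.3], [436.8, 137.4], [413.7, -98.0], [647.5, -121.4]]
((543.5342407226562, 7.987762451171875), (239.73818969726562, 240.2267608642578), 84.52417755126953)
coaster ((466.5785827636719, -323.8665466308594), 51.5819091796875) ((466.27667236328125, -323.66668701171875), (98.8783187866211, 100.72317504882812), 125.08836364746094)
sq [[218, 229], [200, 200], [202, 211], [182, 220], [177, 218], [173, 207], [153, 215], [157, 223], [175, 215], [183, 227], [201, 220], [209, 232]] [[458.9, 260.1], [493.2, 373.1], [471.3, 338.3], [416.2, 351.6], [411.7, 366.7], [428.9, 405.4], [376.0, 420.9], [366.2, 390.6], [414.8, 378.8], [402.9, 330.8], [449.3, 315.7], [436.9, 269.2]]
grip (145, 190, 80, 50) ((184.5, 214.5), (49.0, 79.0), 90.0)
cap (308, 205, 20, 15) ((317.4496765136719, 212.00474548339844), (14.364028930664062, 19.738140106201172), 87.91516876220703) [[609.   55.2]]
scene board area 7351.0 [[297, 208], [259, 271], [365, 297], [390, 227]] [[416.6, -92.0], [634.7, -114.3], [657.1, 114.3], [438.6, 135.4]]
((537.348876953125, 10.810630798339844), (233.02700805664062, 221.5082244873047), 84.34770202636719)
coaster ((464.55401611328125, -320.56976318359375), 54.41301345825195) ((464.9704284667969, -321.03985595703125), (98.46318817138672, 105.95555877685547), 134.38812255859375)
sq [[519, 227], [507, 222], [490, 251], [481, 248], [486, 232], [480, 229], [472, 242], [450, 235], [446, 244], [504, 263]] [[372.4, 422.5], [360.0, 396.7], [467.0, 356.9], [461.5, 338.0], [405.6, 349.2], [398.0, 336.1], [446.0, 318.8], [432.9, 270.5], [464.6, 263.1], [498.1, 385.0]]
grip (440, 215, 85, 50) ((482.0, 239.5), (49.0, 84.0), 90.0)
cap (330, 235, 25, 22) ((342.76043701171875, 245.14883422851562), (20.205764770507812, 24.395538330078125), 115.39497375488281) [[613.4  59.5]]
```

View pics/c1.png

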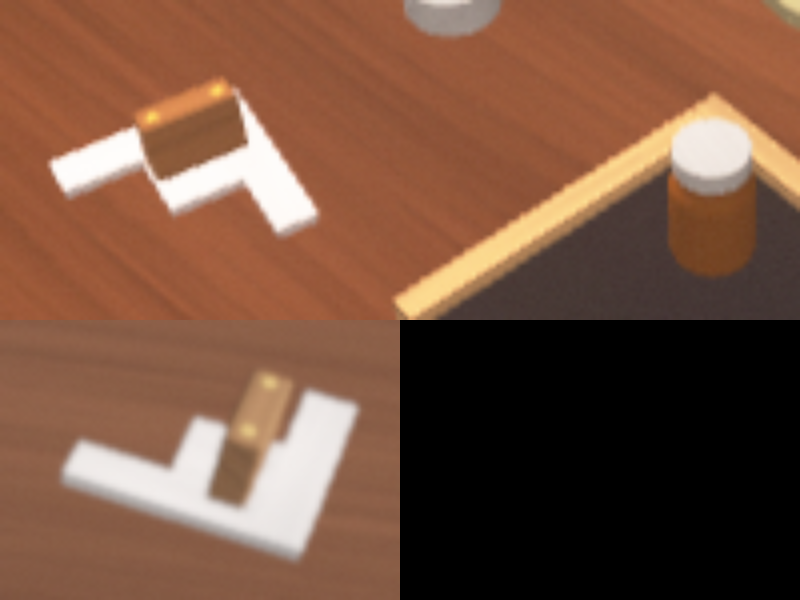

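Measured: board yaw ≈ -5.6° with its corner near (674,116). The jar is at about (611,57), the coaster at about (465.5,-322), and the square has yaw ≈ -17° with its grip at about (438,352). I'm moving over the jar now.

Request:
{"op": "move_arm", "data": {"series": [[[-0.048,-0.036,0],0],[[-0.096,-0.072,0],0],[[-0.144,-0.108,0],0],[[-0.192,-0.144,0],0],[[-0.24,-0.18,0],0]], "claw": 1}}

```text
clock: 0.78
eef_pos: [362.4, 382.2, 230.8]
tool_rot: [-3.14, 0.0, 2.859]
force: [0.2, 0.0, 0.4]
width: 85.4
```

Request:
{"op": "move_arm", "data": {"series": [[[-0.048,-0.036,0],0],[[-0.096,-0.072,0],0],[[-0.144,-0.108,0],0],[[-0.192,-0.144,0],0],[[-0.24,-0.18,0],0]]}}

```text
clock: 1.4
eef_pos: [543.6, 140.9, 231.1]
tool_rot: [-3.14, 0.0, 2.859]
force: [0.3, 1.3, -0.7]
width: 85.4
```

Request:
{"op": "move_arm", "data": {"series": [[[-0.044,-0.031,0],0],[[-0.088,-0.062,0],0],[[-0.088,-0.062,0],0]]}}

```text
clock: 1.78
eef_pos: [612.9, 50.6, 230.6]
tool_rot: [-3.137, 0.002, 2.851]
force: [0.4, -0.1, -0.9]
width: 85.4
```

```bash
python3 - <<'E'
from h import *
st=read_state();cv2.imwrite("pics/w1.png",get_image("wrist"));np.save("w1.npy",np.r_[st["eef_pos"],st["tool_rot"]]);print(st["eef_pos"],st["tool_rot"])
E
```

```text
[612.89297775  50.62286974 230.63358386] [-3.13734000e+00  2.20880796e-03  2.85097400e+00]
```

View pics/w1.png

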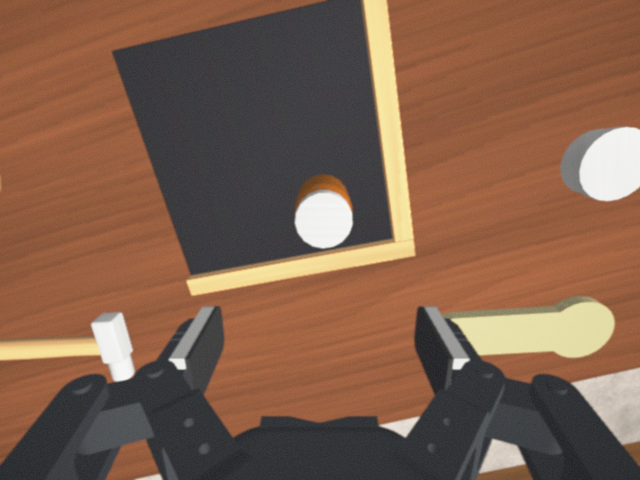

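The wrist view shows the jar cap centred near (324,219), with the fence's inner corner near (392,240) and the outer one near (414,252).

```bash
python3 - <<'E'
from h import *
a=np.load("w1.npy");st=dict(eef_pos=a[:3],tool_rot=a[3:])
im=cv2.imread("pics/w1.png");H,S,V=cv2.split(cv2.cvtColor(im,cv2.COLOR_BGR2HSV))
wh=((S<50)&(V>150)).astype(np.uint8)*255
c=big(wh,(280,180,370,255))[0];w=cast("wrist",c,102,st).astype(np.float32);print("cap",cv2.minEnclosingCircle(w),cv2.fitEllipse(c))
blk=((V<75)&(S<110)).astype(np.uint8)*255
c=big(blk,(100,0,420,290))[0];w=cast("wrist",c,12,st)
p=c.reshape(-1,2)
def line(z,m):
    w=cast("wrist",p[m],z,st).astype(np.float32);v=cv2.fitLine(w,cv2.DIST_HUBER,0,.01,.01).ravel();return v
wd=((H>12)&(H<35)&(S>60)&(V>150)).astype(np.uint8)*255
o=big(wd,(180,0,420,300))[0];q=cv2.approxPolyDP(o,3,True).reshape(-1,2);print("fence top z25",q.tolist(),cast("wrist",q,25,st).round(1).tolist())
q=cv2.approxPolyDP(c,3,True).reshape(-1,2);print("black z12",q.tolist(),cast("wrist",q,12,st).round(1).tolist())
x,y=p.T
s=line(12,(y>30)&(y<230)&(x>355)); f=line(12,(x>200)&(x<290)&(y>250)); 
l=line(12,(y>60)&(y<260)&(x<190)&(x>118)); 
for n,v in(("side",s),("far",f),("left",l)): print(n,v,np.degrees(np.arctan2(v[1],v[0])))
A=np.c_[s[:2],-f[:2]];t=np.linalg.solve(A,f[2:]-s[2:]);k=s[2:]+t[0]*s[:2];print("corner",k)
print(K(camera_model("wrist")))
E
```

```text
cap ((607.4046020507812, 55.3314094543457), 25.257095336914062) ((323.4235534667969, 219.20623779296875), (56.30138397216797, 57.32194137573242), 48.21925735473633)
fence top z25 [[387, 0], [363, 0], [393, 239], [190, 276], [186, 283], [191, 295], [415, 255]] [[452.4, 159.6], [446.4, 139.4], [671.1, 116.4], [648.7, -114.7], [655.6, -122.7], [671.5, -123.5], [696.5, 135.7]]
black z12 [[359, 0], [328, 0], [113, 52], [191, 273], [321, 250], [302, 242], [292, 222], [300, 185], [322, 172], [343, 181], [354, 206], [353, 229], [335, 247], [390, 237]] [[442.1, 138.4], [434.0, 111.3], [415.5, -96.7], [649.8, -119.1], [665.7, 35.9], [650.2, 17.9], [624.5, 14.4], [587.6, 35.5], [581.1, 62.1], [596.7, 81.0], [626.5, 85.3], [651.8, 77.5], [666.8, 52.3], [672.9, 115.2]]
side [ 9.9529511e-01 -9.6890092e-02  5.5922333e+02  1.2663729e+02] -5.560116
far [ 9.6930616e-02  9.9529111e-01  6.5653741e+02 -5.3911736e+01] 84.437546
left [ 9.9565798e-01 -9.3087271e-02  5.2405133e+02 -1.0676623e+02] -5.3412404
corner [673.0419   115.557274]
337.10302390866
```

Request:
{"op": "move_arm", "data": {"series": [[[0.006,0.004,0.03],0],[[0.006,0.004,0.06],0],[[0.006,0.004,0.09],0],[[0.006,0.004,0.09],0]]}}

```text
clock: 2.33
eef_pos: [603.9, 61.1, 138.4]
tool_rot: [-3.138, -0.006, 2.857]
force: [-0.4, -0.7, -0.0]
width: 85.5
```

Request:
{"op": "move_arm", "data": {"series": [[[0,0,0],0],[[0,0,0],0],[[0,0,0],0]]}}

```text
clock: 2.7
eef_pos: [604.4, 61.3, 139.4]
tool_rot: [-3.139, -0.004, 2.857]
force: [0.1, 0.0, 0.4]
width: 85.0
```

Request:
{"op": "move_arm", "data": {"series": [[[-0.005,-0.004,0],0],[[-0.005,-0.004,0.04],0],[[-0.005,-0.004,0.07],0],[[-0.005,-0.004,0.08],0],[[-0.005,-0.004,0.08],0]]}}

```text
clock: 3.32
eef_pos: [607.9, 55.7, 59.4]
tool_rot: [-3.138, -0.005, 2.857]
force: [-0.7, 0.5, -0.1]
width: 85.1
```

Request:
{"op": "move_arm", "data": {"series": [[[0,0,0],0],[[0,0,0],0],[[0,0,0],0],[[0,0,0],0],[[0,0,0],0]], "claw": 0}}

```text
clock: 3.95
eef_pos: [608.8, 55.5, 61.4]
tool_rot: [-3.139, -0.002, 2.857]
force: [-1.6, -1.8, 8.3]
width: 50.7
```

Request:
{"op": "move_arm", "data": {"series": [[[0,0,0],0],[[0,0,0],0],[[0,0,0],0]]}}

```text
clock: 4.32
eef_pos: [608.7, 55.6, 61.4]
tool_rot: [-3.139, -0.003, 2.857]
force: [-0.7, -0.8, 0.6]
width: 50.6
```

Request:
{"op": "move_arm", "data": {"series": [[[0,0,-0.01],0],[[0,0,-0.03],0],[[0,0,-0.06],0],[[0,0,-0.08],0],[[0,0,-0.08],0]]}}

```text
clock: 4.95
eef_pos: [610.3, 55.8, 143.3]
tool_rot: [-3.141, 0.001, 2.857]
force: [0.1, 0.2, -3.4]
width: 50.6
```

Request:
{"op": "move_arm", "data": {"series": [[[0.003,-0.03,0],0],[[0.006,-0.08,0],0],[[0.01,-0.13,0],0],[[0.014,-0.18,0],0],[[0.018,-0.23,0],0]]}}

```text
clock: 5.58
eef_pos: [527.0, -161.1, 142.5]
tool_rot: [-3.141, -0.001, 2.857]
force: [1.3, 0.2, -3.5]
width: 50.7
```

Request:
{"op": "move_arm", "data": {"series": [[[0.004,-0.05,0],0],[[0.008,-0.1,0],0],[[0.012,-0.14,0],0],[[0.014,-0.17,0],0],[[0.014,-0.173,0],0]]}}

```text
clock: 6.2
eef_pos: [462.7, -326.0, 141.7]
tool_rot: [-3.139, -0.002, 2.852]
force: [0.1, 0.0, -3.2]
width: 50.3
```

Request:
{"op": "move_arm", "data": {"series": [[[0,0,0],0],[[0,0,0],0]]}}

```text
clock: 6.45
eef_pos: [462.9, -324.6, 141.2]
tool_rot: [-3.14, -0.003, 2.853]
force: [0.4, -0.2, -3.8]
width: 50.5
```

```bash
python3 - <<'E'
from h import *
st=read_state();im=get_image("wrist");cv2.imwrite("pics/w2.png",im)
sd=get_image("side");sc=get_image("scene")
print(st["eef_pos"],st["tool_rot"],tool(st,(465.8,-322.5)))
o=np.zeros((600,800,3),np.uint8);o[:480,:400]=cv2.resize(im,(400,300))[0:1].repeat(480,0)*0
o[:300,:400]=cv2.resize(im,(400,300));o[:300,400:]=cv2.resize(sd[300:420,330:490],(400,300));o[300:,:400]=cv2.resize(sc[140:260,120:280],(400,300))
cv2.imwrite("pics/c2.png",o)
E
```

```text
[ 462.87842577 -324.58880542  141.23562926] [-3.14008225 -0.00345028  2.85340042] [-2.20739399  2.83301506 -0.01189516]
```

View pics/c2.png

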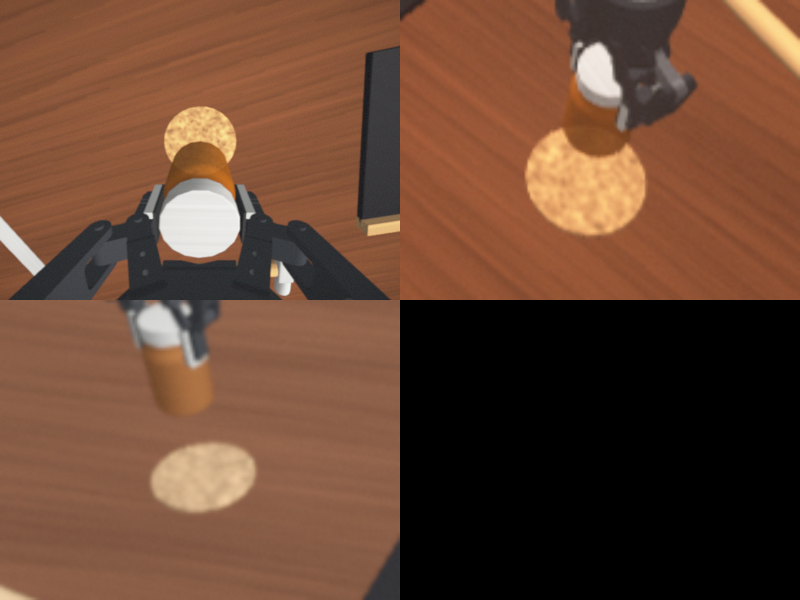

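The jar is held upright and is roughly above the coaster. Lowering it.

Request:
{"op": "move_arm", "data": {"series": [[[-0.002,0.003,0.025],0],[[-0.002,0.003,0.05],0],[[-0.002,0.003,0.07],0],[[-0.002,0.003,0.078],0],[[-0.002,0.003,0.082],0]]}}

```text
clock: 7.22
eef_pos: [466.1, -322.4, 59.6]
tool_rot: [-3.14, -0.002, 2.854]
force: [0.3, 0.3, -2.9]
width: 50.3
```

Request:
{"op": "move_arm", "data": {"series": [[[0,0,0.001],0],[[0,0,0.002],0],[[0,0,0.002],0]]}}

```text
clock: 7.6
eef_pos: [466.3, -322.6, 58.0]
tool_rot: [-3.14, -0.002, 2.854]
force: [0.3, -0.3, -3.5]
width: 50.5
```

Request:
{"op": "move_arm", "data": {"series": [[[0,0,0.001],0],[[0,0,0.002],0],[[0,0,0.003],0],[[0,0,0.003],0]]}}

```text
clock: 8.1
eef_pos: [466.4, -322.7, 55.4]
tool_rot: [-3.139, -0.001, 2.854]
force: [-1.3, 0.4, 2.9]
width: 50.7
```

Request:
{"op": "move_arm", "data": {"series": [[[0,0,0],0],[[0,0,0],0],[[0,0,0],0],[[0,0,0],0],[[0,0,0],0]], "claw": 1}}

```text
clock: 8.72
eef_pos: [466.4, -322.7, 55.4]
tool_rot: [-3.139, -0.001, 2.854]
force: [0.5, 0.3, -0.0]
width: 85.3
```

Request:
{"op": "move_arm", "data": {"series": [[[0,0,-0.03],0],[[0,0,-0.07],0],[[0,0,-0.11],0],[[0,0,-0.14],0],[[0,0,-0.14],0]]}}

```text
clock: 9.35
eef_pos: [468.1, -323.4, 197.8]
tool_rot: [-3.138, 0.004, 2.854]
force: [0.1, 0.7, -1.0]
width: 85.5
```

Request:
{"op": "move_arm", "data": {"series": [[[0.01,0.03,0],0],[[0.026,0.076,0],0],[[0.042,0.123,0],0],[[0.059,0.17,0],0],[[0.075,0.217,0],0]]}}

```text
clock: 9.98
eef_pos: [456.7, -92.3, 195.7]
tool_rot: [-3.138, 0.002, 2.854]
force: [0.4, -0.7, -0.2]
width: 85.5
```

Request:
{"op": "move_arm", "data": {"series": [[[0.016,0.047,0],0],[[0.032,0.094,0],0],[[0.049,0.141,0],0],[[0.065,0.188,0],0],[[0.081,0.235,0],0]]}}

```text
clock: 10.6
eef_pos: [444.8, 157.3, 193.7]
tool_rot: [-3.137, 0.001, 2.854]
force: [1.2, -0.6, 0.6]
width: 85.2
```

Request:
{"op": "move_arm", "data": {"series": [[[0.016,0.047,0],0],[[0.032,0.094,0],0],[[0.049,0.141,0],0],[[0.062,0.178,0],0],[[0.062,0.178,0],0]]}}

```text
clock: 11.22
eef_pos: [434.0, 349.2, 191.2]
tool_rot: [-3.137, -0.001, 2.86]
force: [-0.4, -1.0, -0.2]
width: 85.4
```

```bash
python3 - <<'E'
from h import *
st=read_state();im=get_image("wrist");cv2.imwrite("pics/w3.png",im);np.save("w3.npy",np.r_[st["eef_pos"],st["tool_rot"]])
sd=get_image("side");sc=get_image("scene");cv2.imwrite("pics/side3.png",sd);cv2.imwrite("pics/scene3.png",sc)
print(st["eef_pos"],st["tool_rot"])
o=np.zeros((600,800,3),np.uint8)
o[:360,:480]=cv2.resize(im,(480,360));o[:240,480:]=cv2.resize(sd[300:420,330:490],(320,240));o[360:,480:]=cv2.resize(sc[140:260,120:280],(320,240))
cv2.imwrite("pics/c3.png",o)
E
```

```text
[433.9824625  349.22654511 191.23984184] [-3.13701822e+00 -1.42764406e-03  2.85976581e+00]
```

View pics/c3.png

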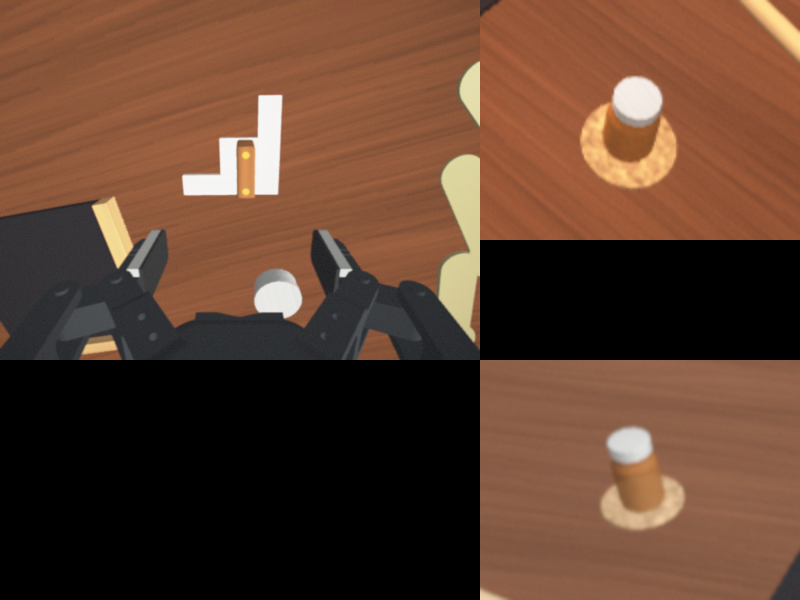

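The jar stands upright and well inside the coaster. In the wrist crop the square's outer corner is at about (278,194) and the grip at about (246,170). Measuring the square's pose next.

```bash
python3 - <<'E'
from h import *
a=np.load("w3.npy");st=dict(eef_pos=a[:3],tool_rot=a[3:])
im=cv2.imread("pics/w3.png");H,S,V=cv2.split(cv2.cvtColor(im,cv2.COLOR_BGR2HSV))
wh=((S<50)&(V>165)).astype(np.uint8)*255
c=big(wh,(230,110,390,275))[0];p=c.reshape(-1,2);q=cv2.approxPolyDP(c,3,True).reshape(-1,2)
print(q.tolist(),cast("wrist",q,8,st).round(1).tolist())
x,y=p.T
def ln(m):
    w=cast("wrist",p[m],8,st).astype(np.float32);return cv2.fitLine(w,cv2.DIST_HUBER,0,.01,.01).ravel()
X=ln((x>360)&(y>140)&(y<250)); Y=ln((y>252)&((x<305)|(x>345)))
for v in(X,Y):print(v,np.degrees(np.arctan2(v[1],v[0])))
t=np.linalg.solve(np.c_[X[:2],-Y[:2]],Y[2:]-X[2:]);k=X[2:]+t[0]*X[:2];print("corner",k)
th=np.arctan2(X[1],X[0]); th=th if abs(th)<1.6 else th-np.sign(th)*np.pi
R=np.array([[np.cos(th),-np.sin(th)],[np.sin(th),np.cos(th)]]);g=k-R@[45,45];print("yaw",th,"grip",g)
wd=((H>4)&(H<25)&(S>110)&(V>165)).astype(np.uint8)*255
c=big(wd,(312,180,345,270))[0];print("grip top",cv2.minAreaRect(cast("wrist",c,56,st).astype(np.float32)))
s=read_state();print(s["eef_pos"],s["tool_rot"],tool(s,g))
E
```

```text
[[375, 127], [345, 127], [344, 181], [293, 184], [294, 230], [245, 232], [246, 259], [315, 258], [314, 198], [318, 186], [336, 186], [340, 194], [340, 258], [370, 258]] [[370.9, 419.7], [363.3, 393.2], [410.9, 379.7], [400.0, 331.5], [444.8, 318.4], [433.0, 269.9], [461.2, 260.6], [480.0, 330.2], [418.8, 347.2], [408.6, 354.3], [413.4, 371.1], [422.1, 372.8], [487.3, 355.3], [495.9, 385.4]]
[ 9.6229213e-01 -2.7201802e-01  4.2987823e+02  4.0357877e+02] -15.784386
[2.7684486e-01 9.6091461e-01 4.7461038e+02 3.0731503e+02] 73.92801
corner [496.88724 384.63684]
yaw -0.2754895 grip [441.34328079 353.57450545]
grip top ((440.4167175292969, 354.9153747558594), (19.65653419494629, 62.657596588134766), 74.9559326171875)
[435.58781982 343.88845245 191.737679  ] [-3.13393809e+00 -6.69194187e-05  2.85283439e+00] [-2.75895362 10.92364893 -0.08380204]
```

Request:
{"op": "move_arm", "data": {"series": [[[-0.003,0.011,0],0],[[-0.003,0.011,0.02],0],[[-0.003,0.011,0.05],0],[[-0.003,0.011,0.08],0],[[-0.003,0.011,0.08],0]]}}

```text
clock: 12.0
eef_pos: [440.8, 351.4, 109.8]
tool_rot: [-3.13, -0.002, 2.851]
force: [0.1, -0.6, 0.2]
width: 85.6
```

Request:
{"op": "move_arm", "data": {"series": [[[0,0,0],0],[[0,0,0],0]]}}

```text
clock: 12.25
eef_pos: [441.6, 351.7, 111.0]
tool_rot: [-3.132, -0.001, 2.851]
force: [-0.5, -0.1, -0.4]
width: 85.7
```

Request:
{"op": "move_arm", "data": {"series": [[[0,0.0025,0.02],-0.014],[[0,0.0025,0.045],-0.014],[[0,0.0025,0.068],-0.014],[[0,0.0025,0.082],-0.014],[[0,0.0025,0.088],-0.014]]}}

```text
clock: 12.88
eef_pos: [442.1, 353.4, 22.8]
tool_rot: [-3.132, -0.001, 2.865]
force: [-0.0, -0.5, 0.6]
width: 85.2
```

Request:
{"op": "move_arm", "data": {"series": [[[0,0,0],0],[[0,0,0],0],[[0,0,0],0],[[0,0,0],0],[[0,0,0],0]], "claw": 0}}

```text
clock: 13.5
eef_pos: [442.5, 353.8, 23.6]
tool_rot: [-3.133, -0.001, 2.865]
force: [-1.3, -0.5, 5.6]
width: 21.6
```

Request:
{"op": "move_arm", "data": {"series": [[[0,0,0],0],[[0,0,0],0],[[0,0,0],0],[[0,0,0],0]]}}

```text
clock: 14.0
eef_pos: [442.5, 353.8, 23.6]
tool_rot: [-3.133, -0.001, 2.865]
force: [-1.3, 0.1, 1.8]
width: 21.1
```

Request:
{"op": "move_arm", "data": {"series": [[[0,0,-0.01],0],[[0,0,-0.025],0],[[0,0,-0.045],0],[[0,0,-0.06],0],[[0,0,-0.06],0]]}}

```text
clock: 14.62
eef_pos: [443.5, 355.0, 85.2]
tool_rot: [-3.136, 0.001, 2.865]
force: [0.6, -0.3, -3.9]
width: 21.4
```

Request:
{"op": "move_arm", "data": {"series": [[[-0.02,-0.02,0],-0.02],[[-0.05,-0.05,0],-0.05],[[-0.085,-0.085,0],-0.1],[[-0.12,-0.12,0],-0.15],[[-0.155,-0.155,0],-0.18]]}}

```text
clock: 15.25
eef_pos: [550.4, 161.9, 85.6]
tool_rot: [-3.135, -0.001, 3.046]
force: [0.2, 0.4, -3.6]
width: 21.2
```

Request:
{"op": "move_arm", "data": {"series": [[[-0.025,-0.035,0],0],[[-0.05,-0.07,0],0],[[-0.063,-0.09,0],0],[[-0.066,-0.094,0],0],[[-0.066,-0.094,0],0]]}}

```text
clock: 15.88
eef_pos: [606.4, 63.1, 85.7]
tool_rot: [-3.136, -0.003, 3.047]
force: [-0.5, 0.0, -3.6]
width: 21.1
```

Request:
{"op": "move_arm", "data": {"series": [[[0,0,0],0],[[0,0,0],0]]}}

```text
clock: 16.12
eef_pos: [605.7, 64.8, 85.6]
tool_rot: [-3.136, -0.003, 3.049]
force: [0.3, -0.4, -2.9]
width: 21.5
```

```bash
python3 - <<'E'
from h import *
st=read_state();im=get_image("wrist");cv2.imwrite("pics/w4.png",im);np.save("w4.npy",np.r_[st["eef_pos"],st["tool_rot"]])
cv2.imwrite("pics/side4.png",get_image("side"));cv2.imwrite("pics/scene4.png",get_image("scene"))
print(st["eef_pos"],st["tool_rot"])
E
```

```text
[605.71630491  64.83475033  85.61576102] [-3.13627138 -0.00330301  3.04913556]
```

View pics/w4.png

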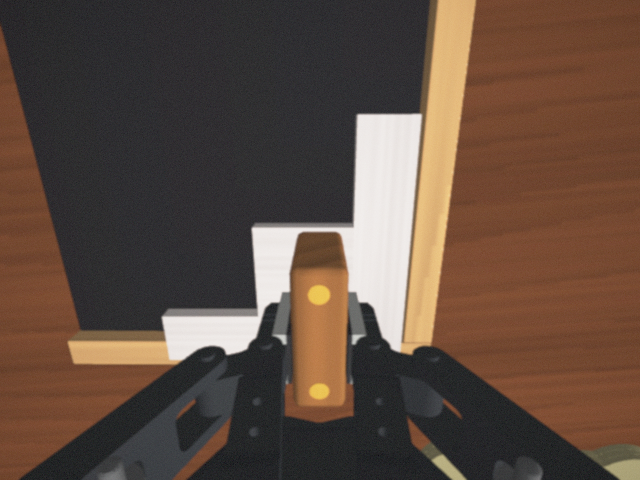

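The wrist view shows the held square: the outer edge of one arm runs (421,115)→(402,345), and the side fence's inner edge lies just right of it. I'll check the relative yaw and gaps.

```bash
python3 - <<'E'
from h import *
a=np.load("w4.npy");st=dict(eef_pos=a[:3],tool_rot=a[3:])
im=cv2.imread("pics/w4.png");H,S,V=cv2.split(cv2.cvtColor(im,cv2.COLOR_BGR2HSV))
def row(mask,y0,y1,z,pick):
    P=[(pick(np.flatnonzero(mask[y])),y) for y in range(y0,y1)]
    w=cast("wrist",P,z,st).astype(np.float32);v=cv2.fitLine(w,cv2.DIST_HUBER,0,.01,.01).ravel();return v,w
wh=(S<40)&(V>170);wh[:,:340]=0
zt=st["eef_pos"][2]-23.6+8
v,w=row(wh,130,330,zt,lambda r:r.max()+.5);print("sq edge",np.degrees(np.arctan2(v[1],v[0])),v)
blk=(V<75)&(S<110);blk[:,435:]=0;blk[:,:380]=0
b,w=row(blk,5,105,12,lambda r:r.max()+.5);print("fence foot",np.degrees(np.arctan2(b[1],b[0])),b)
n=np.array([.0968,.9953]);print("gap y", (b[2:]-v[2:])@n)
# outer corner of square via edge & TCP model
ex=np.array([.9953,-.0968]);t=np.array(st["eef_pos"][:2])
print("TCP to edge y:",(v[2:]-t)@n,"TCP to fence: y",(b[2:]-t)@n,"corner",(np.array([673,115.6])-t)@np.c_[ex,n])
# far tip of that arm
tip=cast("wrist",[[375,115],[405,115]],zt,st);print("TCP to tip along x",(tip-t)@ex,"(expect -85)")
E
```

```text
sq edge -5.181098 [ 9.9591422e-01 -9.0304047e-02  5.7787769e+02  1.1208596e+02]
fence foot -5.6425147 [ 9.9515474e-01 -9.8321356e-02  4.9133414e+02  1.3479817e+02]
gap y 14.228048711395264
TCP to edge y: 44.33435101986888 TCP to fence: y 58.562399731264144 corner [62.05338556 57.03971468]
TCP to tip along x [-86.8749774 -86.9321403] (expect -85)
```

Request:
{"op": "move_arm", "data": {"series": [[[0,0,0.015],0.007],[[0,0,0.03],0.007],[[0,0,0.04],0.007],[[0,0,0.045],0.007],[[0,0,0.047],0.007]]}}

```text
clock: 16.9
eef_pos: [606.0, 63.5, 38.3]
tool_rot: [-3.136, -0.003, 3.041]
force: [0.4, 0.2, -3.6]
width: 21.2
```

Request:
{"op": "move_arm", "data": {"series": [[[0,0,0.001],0],[[0,0,0.002],0],[[0,0,0.003],0],[[0,0,0.003],0]]}}

```text
clock: 17.4
eef_pos: [606.2, 63.5, 35.6]
tool_rot: [-3.136, -0.002, 3.041]
force: [-0.4, -0.9, -2.0]
width: 21.3
```

Request:
{"op": "move_arm", "data": {"series": [[[0,0,0.001],0],[[-0.004,0.003,0.001],0],[[-0.008,0.006,0.001],0],[[-0.012,0.009,0.001],0],[[-0.014,0.011,0.001],0]]}}

```text
clock: 18.02
eef_pos: [621.4, 72.0, 35.6]
tool_rot: [-3.134, -0.002, 3.04]
force: [-3.0, -3.5, 7.1]
width: 21.3
```

Request:
{"op": "move_arm", "data": {"series": [[[-0.001,0.001,0],0],[[-0.002,0.002,0],0],[[-0.003,0.003,0],0],[[-0.003,0.003,0],0]]}}

```text
clock: 18.52
eef_pos: [624.9, 74.7, 35.6]
tool_rot: [-3.135, -0.002, 3.04]
force: [0.2, -0.5, 0.8]
width: 21.2
```

Request:
{"op": "move_arm", "data": {"series": [[[-0.001,0.001,0.0005],0],[[-0.002,0.002,0.0005],0],[[-0.003,0.003,0.0005],0],[[-0.003,0.003,0.0005],0]]}}

```text
clock: 19.02
eef_pos: [627.7, 76.6, 35.6]
tool_rot: [-3.133, -0.003, 3.04]
force: [-3.3, -2.9, 5.6]
width: 21.2
```

Request:
{"op": "move_arm", "data": {"series": [[[-0.001,0.001,0],0],[[-0.002,0.002,0],0],[[-0.003,0.003,0],0],[[-0.003,0.003,0],0]]}}

```text
clock: 19.52
eef_pos: [627.8, 76.8, 35.9]
tool_rot: [-3.129, -0.009, 3.039]
force: [-9.1, -5.5, 13.2]
width: 21.5
```

Request:
{"op": "move_arm", "data": {"series": [[[-0.003,0.003,0.001],0],[[-0.004,0.004,0.002],0],[[-0.005,0.006,0.003],0],[[-0.005,0.006,0.003],0],[[-0.005,0.006,0.003],0]]}}

```text
clock: 20.15
eef_pos: [627.8, 76.8, 36.0]
tool_rot: [-3.12, -0.019, 3.036]
force: [-21.2, -12.1, 36.3]
width: 21.3
```

```bash
python3 - <<'E'
from h import *
st=read_state();im=get_image("wrist");cv2.imwrite("pics/w5.png",im);np.save("w5.npy",np.r_[st["eef_pos"],st["tool_rot"]])
sd=get_image("side");sc=get_image("scene");cv2.imwrite("pics/side5.png",sd);cv2.imwrite("pics/scene5.png",sc)
print(st["eef_pos"],st["tool_rot"],st["force"],st["torque"])
o=np.zeros((600,800,3),np.uint8)
o[:360,:480]=cv2.resize(im,(480,360));o[360:,:320]=cv2.resize(sd[180:300,240:400],(320,240));o[360:,400:720]=cv2.resize(sc[195:315,250:410],(320,240))
cv2.imwrite("pics/c5.png",o)
E
```

```text
[627.81084314  76.78137072  35.97957565] [-3.12013931 -0.01921927  3.03643843] [-21.16225895 -12.10233998  36.26926082] [-1.45846118  3.73759043  0.14232211]
```

View pics/c5.png

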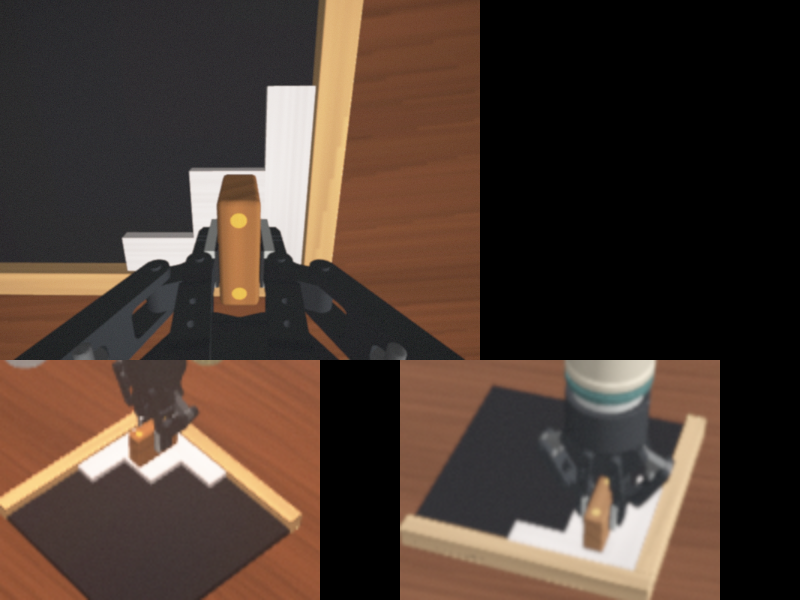

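The scene shows the square in the corner against both fences, with the tool tilted about 1°. I'll zoom in to check that it's flush and flat.

```bash
python3 - <<'E'
from h import *
a=np.load("w5.npy");st=dict(eef_pos=a[:3],tool_rot=a[3:])
im=cv2.imread("pics/w5.png");H,S,V=cv2.split(cv2.cvtColor(im,cv2.COLOR_BGR2HSV))
o=np.zeros((600,800,3),np.uint8);o[:,:330]=cv2.resize(im[100:340,330:462],(330,600));o[:300,340:800]=cv2.resize(im[290:410,150:334],(460,300))
sd=cv2.imread("pics/side5.png");o[310:600,340:800]=cv2.resize(sd[190:250,275:370],(460,290));cv2.imwrite("pics/c6.png",o)
n=np.array([.0968,.9953]);ex=np.array([.9953,-.0968])
wh=(S<40)&(V>150);wh[:,:345]=0
P=[(np.flatnonzero(wh[y]).max()+.5,y) for y in range(125,330)]
w=cast("wrist",P,20,st).astype(np.float32);v=cv2.fitLine(w,cv2.DIST_HUBER,0,.01,.01).ravel()
print("sq edge deg",np.degrees(np.arctan(v[1]/v[0])),"y rel corner",[((w[i]-[673,115.6])@n).round(2) for i in(0,60,120,200)])
wd=(H>10)&(H<30)&(S>60)&(V>140)
blk=(V<75)&(S<110)
Q=[(np.flatnonzero(blk[y,:440]).max()+.5,y) for y in range(5,105)]
w=cast("wrist",Q,12,st).astype(np.float32);v=cv2.fitLine(w,cv2.DIST_HUBER,0,.01,.01).ravel()
print("fence foot deg",np.degrees(np.arctan(v[1]/v[0])),"y rel",[((x-[673,115.6])@n).round(2) for x in w[::30]])
# tip width check (28mm arms): apparent scale tells height
for y in(125,200):
    r=np.flatnonzero(wh[y]);print(y,r.min(),r.max(),np.linalg.norm(np.diff(cast("wrist",[[r.min()-.5,y],[r.max()+.5,y]],20,st),axis=0)))
E
```

```text
sq edge deg -5.758049 y rel corner [np.float64(1.97), np.float64(1.88), np.float64(1.79), np.float64(1.47)]
fence foot deg -5.6214733 y rel [np.float64(1.68), np.float64(1.37), np.float64(1.48), np.float64(1.61)]
125 356 420 29.122581882211556
200 354 413 28.74603721465747
```

View pics/c6.png

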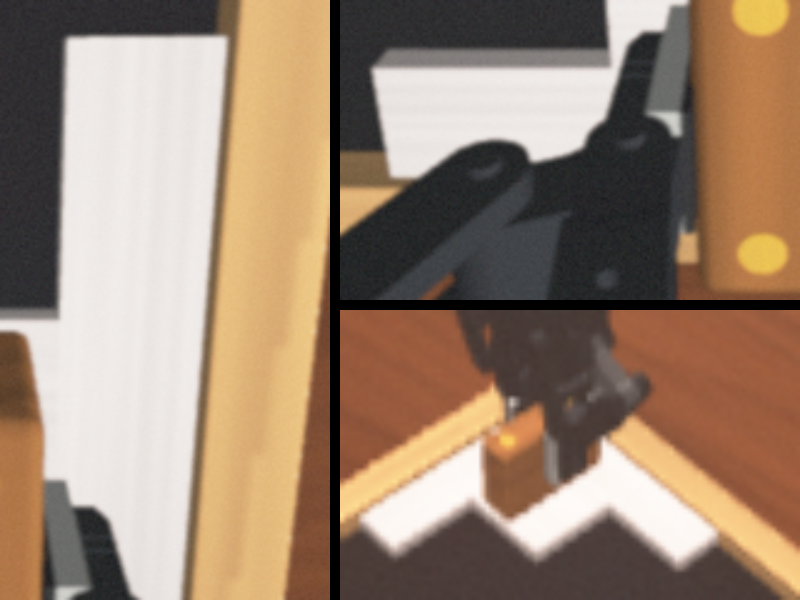

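The square is flush, but the tool has tilted about 1°, so a far arm tip may be slightly raised. I'll unload sideways, press it flat and read the wrench.

Request:
{"op": "move_arm", "data": {"series": [[[0.001,-0.001,0],0],[[0.002,-0.002,0.001],0],[[0.002,-0.002,0.002],0],[[0.002,-0.002,0.003],0],[[0.002,-0.002,0.003],0]]}}

```text
clock: 20.92
eef_pos: [625.9, 74.9, 36.0]
tool_rot: [-3.12, -0.018, 3.037]
force: [-9.8, -3.6, 25.2]
width: 21.4
```

```bash
python3 - <<'E'
from h import *
st=read_state()
for k in("eef_pos","tool_rot","force","torque"):print(k,st[k].round(3))
E
```

```text
eef_pos [625.908  74.944  35.981]
tool_rot [-3.12  -0.018  3.037]
force [-9.825 -3.608 25.249]
torque [0.092 1.428 0.161]
```

Request:
{"op": "move_arm", "data": {"series": [[[0.002,-0.002,0.002],0],[[0.005,-0.005,0.003],0],[[0.008,-0.008,0.003],0],[[0.011,-0.011,0.003],0],[[0.014,-0.014,0.003],0]]}}

```text
clock: 21.55
eef_pos: [616.5, 66.7, 35.6]
tool_rot: [-3.128, -0.006, 3.038]
force: [3.3, 3.6, 7.6]
width: 21.0
```

```bash
cat > s.py <<'E'
from h import *
st=read_state()
for k in("eef_pos","tool_rot","force","torque"):print(k,st[k].round(3))
E
python3 s.py
```

```text
eef_pos [616.461  66.683  35.639]
tool_rot [-3.128 -0.006  3.038]
force [3.35  3.596 7.599]
torque [ 1.323 -1.036 -0.169]
```

Request:
{"op": "move_arm", "data": {"series": [[[0.001,-0.001,0.002],0],[[0.003,-0.003,0.003],0],[[0.005,-0.005,0.004],0],[[0.007,-0.007,0.004],0],[[0.009,-0.009,0.004],0]]}}

```text
clock: 22.18
eef_pos: [614.4, 63.9, 35.5]
tool_rot: [-3.136, 0.009, 3.04]
force: [5.9, 4.4, 16.3]
width: 21.1
```

```bash
python3 s.py
```

```text
eef_pos [614.401  63.867  35.484]
tool_rot [-3.136  0.009  3.04 ]
force [ 5.898  4.408 16.273]
torque [ 1.225 -0.622 -0.056]
```

Request:
{"op": "move_arm", "data": {"series": [[[-0.003,0.003,0.0],0],[[-0.006,0.006,0],0],[[-0.009,0.009,0],0],[[-0.011,0.011,0],0],[[-0.011,0.011,0],0]]}}

```text
clock: 22.8
eef_pos: [626.1, 73.2, 35.5]
tool_rot: [-3.135, 0.008, 3.039]
force: [-2.6, -1.9, 8.8]
width: 21.2
```

```bash
python3 s.py
```

```text
eef_pos [626.088  73.189  35.481]
tool_rot [-3.135  0.008  3.039]
force [-2.562 -1.898  8.804]
torque [-0.312  1.116  0.006]
```

Request:
{"op": "move_arm", "data": {"series": [[[-0.002,0.003,0.001],0],[[-0.003,0.006,0.002],0],[[-0.0045,0.008,0.0025],0],[[-0.006,0.01,0.003],0],[[-0.006,0.011,0.003],0]]}}

```text
clock: 23.42
eef_pos: [627.6, 74.5, 35.6]
tool_rot: [-3.122, -0.003, 3.035]
force: [-21.0, -17.5, 43.2]
width: 21.4
```

```bash
python3 s.py
```

```text
eef_pos [627.598  74.477  35.642]
tool_rot [-3.122e+00 -3.000e-03  3.035e+00]
force [-20.983 -17.488  43.203]
torque [-2.558  4.153  0.4  ]
```

```bash
cat > e.py <<'E'
from h import *
st=read_state();im=get_image("wrist");cv2.imwrite("pics/wl.png",im)
H,S,V=cv2.split(cv2.cvtColor(im,cv2.COLOR_BGR2HSV))
n=np.array([.0968,.9953]);ex=np.array([.9953,-.0968]);c0=np.array([673,115.6])
wh=(S<40)&(V>150);top=np.flatnonzero(wh[:,380]|wh[:,400]).min();wh[:,:345]=0
P=[(np.flatnonzero(wh[y]).max()+.5,y) for y in range(top+5,325)]
w=cast("wrist",P,20,st).astype(np.float32);v=cv2.fitLine(w,cv2.DIST_HUBER,0,.01,.01).ravel()
print("sq deg",np.degrees(np.arctan(v[1]/v[0])).round(2),"y",((w-c0)@n)[::50].round(2),"x of tip",((cast("wrist",[[385,top]],20,st)-c0)@ex+130).round(2))
blk=(V<75)&(S<110)
Q=[(np.flatnonzero(blk[y,:440]).max()+.5,y) for y in range(5,top-5)]
w=cast("wrist",Q,12,st).astype(np.float32);v=cv2.fitLine(w,cv2.DIST_HUBER,0,.01,.01).ravel()
print("fence deg",np.degrees(np.arctan(v[1]/v[0])).round(2),"y",((w-c0)@n)[::30].round(2))
# far fence foot & square -y arm tip edge
col=im[:,100:150];P=[(x,np.flatnonzero(blk[:420,x]).max()+.5) for x in range(20,150)]
P=[p for p in P if p[1]<420];w=cast("wrist",P,12,st).astype(np.float32);v=cv2.fitLine(w,cv2.DIST_HUBER,0,.01,.01).ravel()
print("far foot x",((w-c0)@ex)[::30].round(2))
E
python3 e.py; python3 - <<'E'
import cv2,numpy as np
im=cv2.imread("pics/wl.png")
o=np.zeros((600,800,3),np.uint8);o[:,:330]=cv2.resize(im[100:340,330:462],(330,600));o[:300,340:800]=cv2.resize(im[290:410,150:334],(460,300));cv2.imwrite("pics/c7.png",o)
E
```

```text
sq deg -5.65 y [-0.47 -0.85 -0.77 -0.69 -1.14] x of tip [1.48]
fence deg -5.62 y [1.47 1.68 1.47 1.24]
far foot x [ 2.32  1.52  1.43 56.19 55.98]
```

View pics/c7.png

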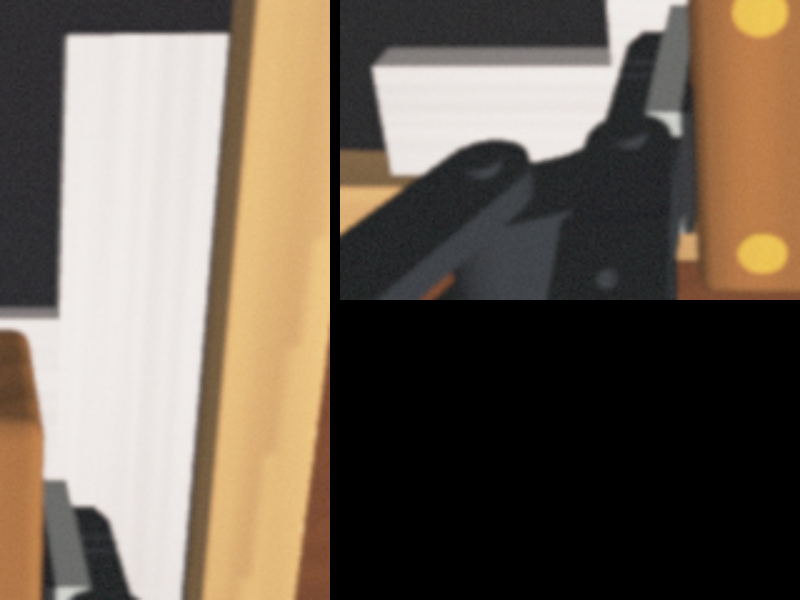

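It has seated on the far fence but stuck by friction about 2.3 mm short of the side fence. I'll back off, then seat it on the side fence first with less downward load.

Request:
{"op": "move_arm", "data": {"series": [[[0.002,-0.003,0],0],[[0.004,-0.006,0.001],0],[[0.006,-0.009,0.002],0],[[0.008,-0.012,0.002],0],[[0.009,-0.015,0.002],0]]}}

```text
clock: 24.1
eef_pos: [621.5, 65.3, 35.5]
tool_rot: [-3.129, 0.005, 3.036]
force: [2.3, 4.5, 10.3]
width: 21.1
```

Request:
{"op": "move_arm", "data": {"series": [[[0.001,-0.001,0.001],0],[[0.001,-0.003,0.002],0],[[0.001,-0.005,0.002],0]]}}

```text
clock: 24.48
eef_pos: [621.7, 65.3, 35.5]
tool_rot: [-3.135, 0.008, 3.038]
force: [-2.7, 7.6, 17.3]
width: 21.2
```

Request:
{"op": "move_arm", "data": {"series": [[[0,0.003,-0.0005],0],[[-0.001,0.006,-0.0005],0],[[-0.002,0.009,-0.0005],0],[[-0.003,0.0115,-0.0005],0],[[-0.003,0.0125,-0.0005],0]]}}

```text
clock: 25.1
eef_pos: [626.1, 76.7, 35.5]
tool_rot: [-3.134, 0.008, 3.038]
force: [-0.2, -2.2, 6.3]
width: 21.0
```

```bash
python3 s.py
```

```text
eef_pos [626.136  76.68   35.502]
tool_rot [-3.134  0.008  3.038]
force [-0.209 -2.244  6.279]
torque [-0.353  0.717  0.168]
```

Request:
{"op": "move_arm", "data": {"series": [[[0,0.002,0],0],[[-0.002,0.004,0],0],[[-0.003,0.006,0.0005],0],[[-0.0045,0.007,0.001],0],[[-0.005,0.007,0.001],0]]}}

```text
clock: 25.72
eef_pos: [626.9, 77.4, 35.6]
tool_rot: [-3.125, -0.002, 3.036]
force: [-16.1, -9.5, 28.7]
width: 21.3
```

```bash
python3 s.py; python3 e.py
```

```text
eef_pos [626.903  77.429  35.635]
tool_rot [-3.125e+00 -2.000e-03  3.036e+00]
force [-16.075  -9.518  28.652]
torque [-1.516  3.262  0.545]
sq deg -5.48 y [1.93 2.03 2.13 1.74 2.38] x of tip [0.49]
fence deg -5.61 y [1.34 1.5  1.66 1.38]
far foot x [ 1.88  1.82  1.75 55.05 54.89]
```

Request:
{"op": "move_arm", "data": {"series": [[[-0.001,0.001,-0.002],0],[[-0.003,0.002,-0.002],0],[[-0.004,0.003,-0.002],0],[[-0.005,0.005,-0.0015],0],[[-0.005,0.006,-0.001],0]]}}

```text
clock: 26.4
eef_pos: [628.0, 77.6, 36.3]
tool_rot: [-3.116, -0.012, 3.036]
force: [-13.5, -12.3, 20.9]
width: 21.0
```

```bash
python3 s.py; python3 e.py
```

```text
eef_pos [628.034  77.563  36.297]
tool_rot [-3.116 -0.012  3.036]
force [-13.487 -12.258  20.861]
torque [-2.053  2.531  0.506]
sq deg -5.59 y [1.97 1.98 1.98 1.99 2.  ] x of tip [1.85]
fence deg -5.54 y [1.42 1.53 1.65 1.32]
far foot x [ 1.86  1.69  2.24 56.84 56.5 ]
```

Seated on both fences and aligned (−5.59° against −5.54°), but tipped about 1°. I'll back off again and build in a little opposite tilt, so that the final push brings it flat.

Request:
{"op": "move_arm", "data": {"series": [[[0.002,-0.003,0.001],0],[[0.004,-0.006,0.002],0],[[0.006,-0.009,0.003],0],[[0.008,-0.012,0.003],0],[[0.01,-0.015,0.003],0]]}}

```text
clock: 27.08
eef_pos: [622.1, 68.9, 35.7]
tool_rot: [-3.124, -0.001, 3.037]
force: [2.6, 3.5, 7.9]
width: 21.3
```

Request:
{"op": "move_arm", "data": {"series": [[[0.001,-0.002,0.001],0],[[0.003,-0.004,0.002],0],[[0.005,-0.006,0.003],0],[[0.006,-0.008,0.003],0]]}}

```text
clock: 27.58
eef_pos: [621.2, 66.8, 35.4]
tool_rot: [-3.133, 0.011, 3.038]
force: [3.8, 4.8, 13.0]
width: 21.1
```

Request:
{"op": "move_arm", "data": {"series": [[[0.001,-0.002,0.001],0],[[0.002,-0.004,0.002],0],[[0.003,-0.006,0.003],0],[[0.003,-0.008,0.003],0]]}}

```text
clock: 28.08
eef_pos: [621.6, 66.6, 35.4]
tool_rot: [3.141, 0.019, 3.041]
force: [-0.6, 8.9, 19.1]
width: 21.3
```

```bash
python3 s.py
```

```text
eef_pos [621.624  66.589  35.378]
tool_rot [3.141 0.019 3.041]
force [-0.553  8.88  19.069]
torque [ 1.522  0.527 -0.115]
```

Request:
{"op": "move_arm", "data": {"series": [[[0,-0.002,0.001],0],[[-0.002,-0.004,0.002],0],[[-0.003,-0.007,0.002],0],[[-0.003,-0.009,0.002],0]]}}

```text
clock: 28.58
eef_pos: [625.6, 63.1, 35.5]
tool_rot: [3.134, 0.022, 3.043]
force: [-3.3, 6.8, 16.9]
width: 21.3
```

```bash
python3 s.py
```

```text
eef_pos [625.57   63.108  35.504]
tool_rot [3.134 0.022 3.043]
force [-3.258  6.753 16.871]
torque [ 0.86   1.029 -0.137]
```

Request:
{"op": "move_arm", "data": {"series": [[[0.0005,0.003,-0.001],0],[[0.0005,0.007,-0.001],0],[[0.0005,0.011,-0.001],0],[[0.0005,0.0145,-0.001],0],[[0.0005,0.016,-0.001],0]]}}

```text
clock: 29.2
eef_pos: [626.3, 77.5, 36.0]
tool_rot: [3.137, 0.021, 3.043]
force: [0.1, -4.5, -4.2]
width: 21.6
```

```bash
python3 s.py;python3 e.py
```

```text
eef_pos [626.293  77.544  36.033]
tool_rot [3.137 0.021 3.043]
force [ 0.134 -4.518 -4.188]
torque [-1.257 -0.087  0.257]
sq deg -5.39 y [1.96 2.37 2.34 2.3  2.26] x of tip [-0.34]
fence deg -5.62 y [1.4  1.72 1.62 1.52]
far foot x [ 1.91  2.02  2.13 55.65 55.81]
```

Request:
{"op": "move_arm", "data": {"series": [[[-0.001,0.002,0],0.004],[[-0.003,0.003,0],0.004],[[-0.005,0.004,0.0005],0.004],[[-0.006,0.006,0.001],0.004],[[-0.006,0.007,0.001],0.004]]}}

```text
clock: 29.88
eef_pos: [627.7, 77.6, 35.5]
tool_rot: [-3.137, 0.011, 3.038]
force: [-12.4, -14.0, 12.0]
width: 21.4
```

```bash
python3 s.py;python3 e.py
```

```text
eef_pos [627.731  77.623  35.492]
tool_rot [-3.137  0.011  3.038]
force [-12.368 -14.039  11.957]
torque [-2.707  2.242  0.827]
sq deg -5.48 y [1.98 2.19 1.95 2.18 1.91] x of tip [1.06]
fence deg -5.61 y [1.7  1.5  1.73 1.52]
far foot x [ 2.08  2.14  1.49 55.93 55.97]
```

Request:
{"op": "move_arm", "data": {"series": [[[-0.003,0.003,0.0005],0.001],[[-0.004,0.005,0.001],0.001],[[-0.006,0.006,0.001],0.001],[[-0.006,0.007,0.001],0.001],[[-0.006,0.007,0.001],0.001]]}}

```text
clock: 30.55
eef_pos: [628.3, 77.6, 36.0]
tool_rot: [-3.127, -0.0, 3.037]
force: [-17.1, -13.9, 20.0]
width: 21.2
```

```bash
python3 s.py;python3 e.py
```

```text
eef_pos [628.333  77.606  35.969]
tool_rot [-3.127 -0.     3.037]
force [-17.129 -13.948  20.033]
torque [-2.36   2.972  0.879]
sq deg -5.62 y [2.27 1.92 2.02 2.13 1.71] x of tip [1.5]
fence deg -5.63 y [1.69 1.43 1.59 1.31]
far foot x [ 2.06  2.01  1.97 56.85 56.71]
```

```bash
python3 - <<'E'
from h import *
im=cv2.imread("pics/wl.png");sd=get_image("side")
o=np.zeros((600,800,3),np.uint8);o[:,:330]=cv2.resize(im[100:340,330:462],(330,600));o[:250,340:724]=cv2.resize(im[290:410,150:334],(384,250));o[255:600,340:800]=cv2.resize(sd,(460,345));cv2.imwrite("pics/c8.png",o)
E
```

```text
(no output)
```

View pics/c8.png

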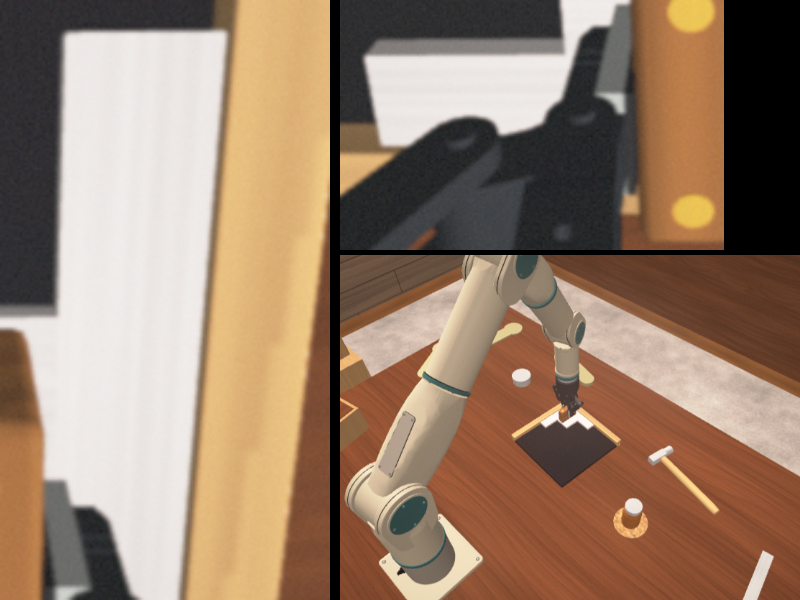

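The square's arms lie along both fences. The jar stands on the coaster at about (632,513) in the crop, and the hammer and tin look unmoved. Handing in.

```bash
python3 - <<'E'
from h import *
st=read_state();print(st["force"],st["tool_rot"],st["width"]);print(finish_job())
E
```

```text
[-17.57729153 -13.67059046  21.89542202] [-3.12657082e+00 -3.40875628e-04  3.03685302e+00] 21.093395884815248
the job is handed in; nothing more can be done
None
```

The jar is standing upright on the coaster and released. The square is in the fence corner and was still gripped and pressed against both fences when I handed in, about 31 s into the 72 s limit.

**Last checks:**
- **Alignment:** the square's edge measured -5.62° against -5.63° for the side fence. In the last wrist picture both arms look flush against the fences.
- **Push and grip:** it was pushing with about 17 N and 14 N towards the two fences and 21 N down, with the grip closed at 21 mm.
- **Jar, hammer and tin:** in the last side picture the jar is upright, well inside the coaster. The hammer and tin look unmoved; I checked these by eye only.

**What went wrong on the way:**
- The first push seated the square but tipped it by about 1°.
- The second stuck 2 mm short of the side fence.
- The third seated it again but tipped it by about 1° again.
- I backed off after each and re-seated it with less downward force and a small opposite tilt.

**What disagreed at the end:**
- The tool was still about 0.4° from its orientation when I gripped the square flat, and about 0.4 mm higher. One far arm tip may be raised by up to about 1 mm.
- The camera put the square's edge about 0.5 mm past the foot of the side fence. I take that as measuring error, since the calibration is only good to about 2 mm.

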